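Cover the lens pot, then seat the lens barrel in the V saddles and hold it down

TASK

The lens barrel has to be strapped into the V saddles on the bench rail, and your hand will be tied up holding it, so first set the lid gently on the open pot of cleaned lenses so that it sits fully down and level on the rim, and let go of it. Then lift the lens barrel out of its foam tray and lay it gently into the V saddles, centred along them with its wide hood pointing away from the camera. Finish while still holding it: keep it pressed down onto both flanks of the V with about 15 N, ready for the strap, and leave the other things on the table where they are.

Things in the scene. Friction and masses are not known exactly. Their poses are not given: they have to be found in the camera images.
- pot: open round white plastic pot, loose, 400 g: outer diameter 80 mm, wall 4 mm (bore 72 mm), rim 60 mm above its underside; three small lenses lie on its floor. Origin: centre of the underside, z up
- lid: round white lid of the pot, about 100 g, lying upright on the table: flange 84 mm diameter, 6 mm thick; under it a plug 64 mm diameter, 8 mm deep, that enters the pot's bore; on top a round knob 24 mm diameter, 24 mm tall. Origin: on the axis, on the flange's underside (60 mm above the pot's origin when seated, 8 mm above the table at the start), z up; knob spans z 6 to 30 mm
- tray: grey plastic carrying tray, fixed, 210 x 100 mm, walls 16 mm high, long side along x; in it two grey foam rests with V notches, 36 mm high, 72 mm wide, 33 to 57 mm either side of the middle, with 66 mm free between them (floor there 5 mm above the table). Origin: centre of the underside
- barrel: black lens barrel, about 180 g: tube 32 mm diameter, 130 mm long; wide hood (42 mm diameter, 22 mm long) at the -x end, 25 mm diameter threaded mount (10 mm long) at the +x end. Origin: on the axis, middle of the tube; centre of mass 4 mm towards the hood; x from hood to mount. Starts level in the tray's rests, along the tray's x, axis 45 mm above the table; plain between the rests for gripping
- barrel_hood (a point): centre of the barrel's hood opening, on the axis 87 mm from the barrel's origin
- barrel_rear (a point): centre of the barrel's threaded mount end, on the axis 75 mm from the barrel's origin
- bench: lens bench, fixed: aluminium rail 280 x 56 x 20 mm along x with two 90 degree V saddles and, at the +x end, a dark camera block 66 x 60 x 58 mm, top 90 mm up. Each saddle 64 mm wide, 25 mm long, 32 to 57 mm either side of the origin, tops 60 mm up; 64 mm free between them down to the rail, 20 mm up. Origin: on the table under the middle of the saddles; x along the V to the camera
- flank_left: the +y flanks of both V saddles, sloping 45 degrees, part of the bench; smooth metal with low friction (about 0.25), so a barrel pressed down slides into the V; same origin and axes as the bench
- flank_right: the -y flanks of both V saddles, sloping 45 degrees, part of the bench; smooth metal with low friction (about 0.25), so a barrel pressed down slides into the V; same origin and axes as the bench
- seat (a point): where the barrel's origin is when it is seated: on the axis of the seated barrel, midway between the saddles, 60 mm above the bench's origin, axes as the bench
- camera_mouth (a point): centre of the camera's mouth, facing the saddles, 92 mm from the seat along the bench's x
- solvent: bystander: brown glass bottle with black cap, 44 mm diameter, 95 mm tall, origin at its underside
- hexdriver: bystander: screwdriver with black handle lying on the table
- strap: bystander: small aluminium clamp strap 64 x 16 x 4 mm with two steel thumb screws, lying on the table
- dialbox: bystander: dark control box 90 x 110 x 55 mm with three round aluminium dials, 81 mm tall in all, origin at its underside
Not all that is in view belongs to the job. Leave any green or turquoise look-alike of the pot alone.

How it is judged:
On the way, in this order (a step that is already met when the one before it is completed fails the run):
1. the lid sits fully down and level on the pot's rim, the pot standing upright, and has been let go (z of lid in the frame of pot between 0.0575 and 0.0625 m and horizontal distance between lid and pot below 0.006 m and angle between each of lid, pot's own z axis and vertical below 0.04 rad and contact force between each of the arm, the fingers and lid below 0.1 N), for 0.3 s.
2. the barrel lies down in both V saddles, hood away from the camera, pressed onto both flanks (z of barrel in the frame of seat between -0.002 and 0.002 m and distance between barrel_rear and camera_mouth below 0.026 m and contact force between barrel and flank_left above 2.5 N and contact force between barrel and flank_right above 2.5 N), for 0.3 s.
At the end, for the whole second after the job is handed in: Lid on the rim within 2.5 mm, centred within 6 mm, level within 0.04 rad, let go. Barrel still, within 2 mm of the seated axis, 0.03 rad along the V, centred within 7 mm, hood away from the camera; fingers on it, 2.5 to 35 N on each flank (weight alone: under 1.5 N) (z of lid in the frame of pot between 0.0575 and 0.0625 m and horizontal distance between lid and pot below 0.006 m and angle between each of lid, pot's own z axis and vertical below 0.04 rad and contact force between the fingers and lid below 0.1 N and x of barrel in the frame of seat between -0.007 and 0.007 m and y of barrel in the frame of seat between -0.002 and 0.002 m and z of barrel in the frame of seat between -0.002 and 0.002 m and angle between the x axis of barrel and the x axis of bench, either way round below 0.03 rad and x of barrel_hood in the frame of seat below -0.05 m and contact force between barrel and flank_left between 2.5 and 35 N and contact force between barrel and flank_right between 2.5 and 35 N and contact force between the fingers and barrel above 2 N and linear speed of barrel below 0.01 m/s); the arm keeps its last pose, push and grip.
It fails at once if the barrel is slammed into the saddles or pressed far too hard (over 70 N on one flank) (contact force between barrel and flank_left above 70 N or contact force between barrel and flank_right above 70 N).
It fails at once if a bystander is shifted by more than 20 mm (distance of any of solvent, strap, hexdriver, dialbox from where it was at the start of the episode above 0.02 m).
It fails at once if the barrel is dropped or thrown into the saddles (faster than 0.35 m/s within 20 mm of its seat) (distance between barrel and seat below 0.02 m and linear speed of barrel above 0.35 m/s).
It fails at once if the lid is dropped onto the pot (faster than 0.35 m/s within 20 mm of its seat) (horizontal distance between lid and pot below 0.02 m and z of lid in the frame of pot below 0.08 m and linear speed of lid above 0.35 m/s).
It also fails if it takes over 48 s, if anything falls off the work surface, if the arm or the gripper's body presses on something with over 40 N, if the wrist force passes 120 N, or if a joint passes its speed limit or range.

ROBOT

A 6-joint arm with a two-finger parallel gripper is mounted at the origin on the work surface. World frame = base frame: x ahead of the robot, y to its left, z up, the work surface at z = 0. Lengths are in m, angles in rad, forces in N, time in s.
With the tool pointing down it reaches from about 0.325 to 0.875 m from the base axis. Payload 4.4 kg.
Tool frame: the origin (TCP) lies midway between the tips of the shut fingers; the grasp point (between the pads) lies 19 mm behind it (robot.tcp_to_grasp is the distance from the TCP to the grasp point, in m); z points along the fingers, y is the line along which they close (so a half turn about z gives the same grasp; the last joint's range is limited). The gripper opens to 85 mm and grips with 20 to 120 N. Pads are 22 mm wide; open, the fingers measure 114 mm over their backs; the gripper's body (76 mm by 85 mm) begins 54 mm behind the grasp point. The pads swing forward as they close: fully open they stand 13 mm farther back than shut.
Start: joints at [1.073, 0.207, 1.542, -0, 1.393, -0.15], TCP at [0.195, 0.541, 0.231] pointing down, gripper open.
Joint ranges: [-2.73, 2.73], [-0.86, 2.22], [0.23, 2.46], [-1.11, 4.25], [0.08, 2.63], [-2.82, 2.82]. Speed limits (rad/s): [2.79, 2.79, 3.14, 3.14, 3.14, 3.14].

INTERFACE

Orientations are given as a 3x3 rotation matrix whose columns are the frame's x, y, z axes.
In Python, from bench import robot, read_camera, finder gives the robot as it stands.
- The arm moves only by the tool send_rows, never from a script. Its argument "plan" is a list of rows, each a list of 7 numbers: the shift along the tool's x, y, z in mm, then the turn, a rotation vector about the tool's x, y, z in rad, then the gripper command: -1 is fully open, 1 is shut, values between are in proportion. In form: [[tx, ty, tz, wx, wy, wz, hand], ...]. A call has 1 to 12 rows; each row shifts and turns the commanded pose from where the row before left it, along the tool's axes as they then stand; what a row does not reach is not made up. A row lasts 1/12 s, in which the tool goes at most 41.7 mm and 7.16 degrees, less where a joint would pass 70% of its speed; a pose out of reach is approached as far as the arm can. A call is refused whole if a number of a shift passes 41.7 or a number of a turn 0.125, either way. A call with a gripper value outside its range is refused whole. The fingers move at their own pace and stop on an object; the grip force is fixed at half the most. Time passes only in rows, so rows that do not move let the fingers close. It gives the time, the measured TCP pose, the force, the opening and the grip force at its end, in the units of the state.
- robot.state(): the state, without advancing time (a new reading comes with each control period).
- read_camera(name): name is "scene" or "top" or "wrist"; returns a dict with "color" (384x512x3 uint8, blue, green, red), "range_z" (384x512 float32, m along the optical axis (not along the pixel's ray), 0 where there is no reading), "mtx" (3x3 intrinsics, pixels), "rvec" (rotation vector, rad) and "tvec" (3), from world to camera coordinates, as OpenCV has them; the wrist camera has in their place "hand_eye" (4x4, takes a point from camera to tool coordinates, whose origin is the TCP and whose axes are the flange's). Camera axes: x right, y down, z forward; pixel columns grow to the right and rows downward; lengths in m; the calibration is good to about 2 mm. A picture is of the moment at which its call begins: read the wrist's pose just before it.
- robot.close_job(): hands the job in; it is judged then, once.
Trained networks look in the newest picture that a camera, given by its name, has taken for a name from the list of things; names that differ only in an ending like _2 or _b are one class to them, and where a whole thing is asked for, a point or a joint stands for the part that bears it (a point fixed in the world has none). Each returns a list of dicts, best first, with "conf" (0 to 1); they miss things now and then, are a little off and sometimes report something else, mostly with a low value. They report only what shows in the picture. A call takes as long as a camera call. They do not tell look-alikes from the thing itself.
- finder.spot_in(camera, thing): "at" ([x, y, z] in m, in world coordinates, good to about 4 mm: the middle of the surface that is visible of it).
- finder.masks_of(camera, thing): "mask" (384x512 bool, what is visible of it).
- finder.landmark_of(camera, thing): "at" ([x, y, z] in m, in world coordinates, good to about 4 mm: a listed point, or the origin of a listed thing).
The state is a dict: "time": time; "qpos": joint angles; "dq": joint speeds; "joint_torque": joint torques, N m; "tcp_pos": TCP position; "eef_rot": TCP orientation; "ft_force": force on the tool from outside, world axes, zero at the start; "ft_torque": the same for the moment, N m; "gripper_width": finger opening in m; "grasp_force": force on a finger pad.
Only numpy, scipy, OpenCV 4.12 (cv2) and the standard library are available. Lean on these libraries where they do the work, as an engineer would, in place of code of your own. Each camera call takes 0.05 s, during which the arm holds its last target. There are 200 camera calls.

## Working session

There is one attempt and no reset: what is moved stays moved. The work goes in short steps, Python scripts to look and compute and a tool call to move; the robot and the scene stay as the last step left them, time stands still between calls to the robot, and variables do not carry over. Pictures are saved under pics/ and viewed, at most 10 in all, crops included, and the job is handed in when it is done.

Besides the shell and the picture viewer there is one more tool, called by a JSON object that holds its "method" and its "body", one argument or row to a line. send_rows: Moves the arm, as the interface text tells. Its arguments: {"type":"object","properties":{"plan":{"type":"array"}},"required":["plan"]}

```bash
mkdir -p pics
cat > h.py <<'E'
import numpy as np, cv2
from bench import robot, read_camera, finder
np.set_printoptions(precision=4,suppress=True)
def cloud(c):
    """world points HxWx3 for fixed cameras"""
    z=c["range_z"]; K=np.array(c["mtx"]); v,u=np.indices(z.shape)
    p=np.stack([(u-K[0,2])/K[0,0]*z,(v-K[1,2])/K[1,1]*z,z],-1)
    if "hand_eye" in c:
        T=np.array(c["hand_eye"]); p=p@T[:3,:3].T+T[:3,3]
        s=c["state"]; return p@np.array(s["eef_rot"]).T+np.array(s["tcp_pos"])
    R=cv2.Rodrigues(np.array(c["rvec"]))[0]
    return (p-np.array(c["tvec"]).ravel())@R
E
python3 - <<'E'
from h import *
s=robot.state(); print(s["time"],s["tcp_pos"],s["eef_rot"],s["gripper_width"])
t=read_camera("top"); sc=read_camera("scene")
im=np.hstack([t["color"],sc["color"]]); cv2.imwrite("pics/a.png",cv2.resize(t["color"],(800,600))); cv2.imwrite("pics/b.png",cv2.resize(sc["color"],(800,600)))
np.savez("top.npz",P=cloud(t),col=t["color"])
for n in "pot lid tray barrel barrel_hood barrel_rear bench seat camera_mouth solvent hexdriver strap dialbox".split():
    print(n,[(np.round(d["at"],3).tolist(),round(d["conf"],2)) for d in finder.landmark_of("top",n)][:3])
E
```

```text
0.0 [0.1951 0.5401 0.2301] [[-0.9405  0.3399 -0.0011]
 [ 0.3399  0.9405 -0.002 ]
 [ 0.0004 -0.0022 -1.    ]] 0.0857719263028117
pot [([0.656, 0.404, -0.0], 0.96), ([0.561, 0.15, -0.001], 0.93), ([0.593, 0.273, 0.003], 0.57)]
lid [([0.444, 0.258, 0.005], 0.98)]
tray [([0.514, -0.228, 0.002], 0.89)]
barrel [([0.511, -0.233, 0.042], 0.58)]
barrel_hood [([0.428, -0.243, 0.043], 0.6)]
barrel_rear [([0.588, -0.215, 0.05], 0.98), ([0.77, 0.157, -0.004], 0.33)]
bench [([0.494, -0.021, 0.002], 0.96), ([0.761, -0.173, 0.003], 0.74)]
seat []
camera_mouth [([0.594, -0.027, 0.061], 0.91)]
solvent [([0.41, -0.468, -0.004], 0.78), ([0.429, -0.241, 0.043], 0.41)]
hexdriver [([0.758, -0.178, -0.002], 0.71)]
strap [([0.626, -0.435, 0.006], 0.45)]
dialbox [([0.771, 0.159, -0.003], 0.7)]
```

View pics/a.png

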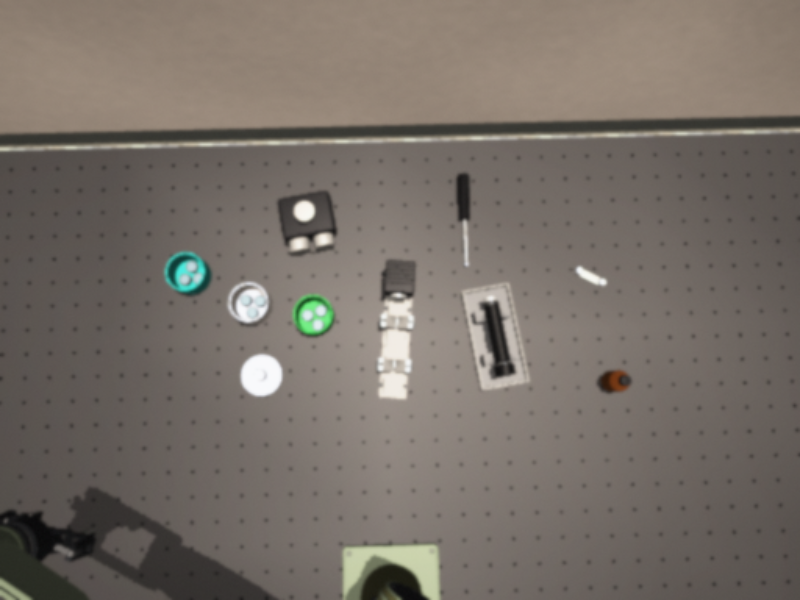

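View pics/b.png

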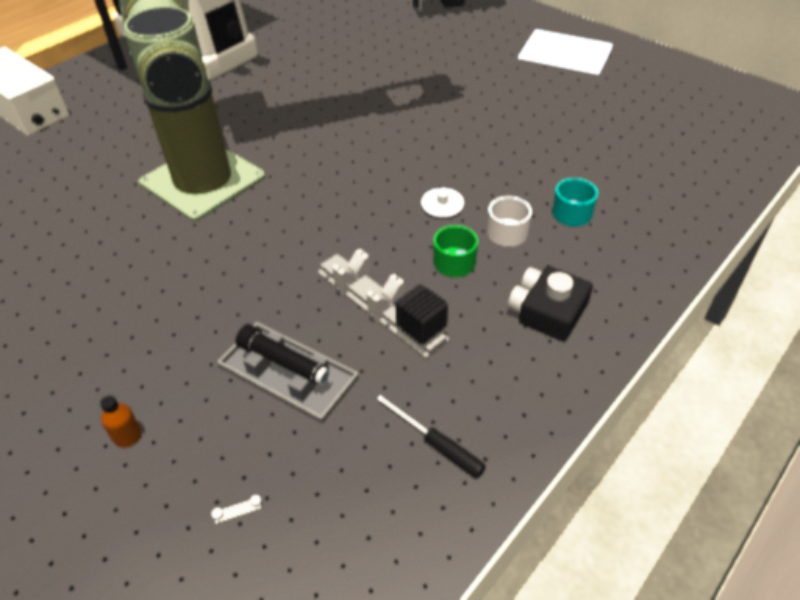

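Run:
```python
from h import *
d=np.load("top.npz"); P=d["P"]
def near(x,y,r): return P[(np.hypot(P[...,0]-x,P[...,1]-y)<r)]
for n,(x,y) in {"pot?":(.656,.404),"pot??":(.561,.15),"p3":(.593,.273)}.items():
    q=near(x,y,.055); w=q[(q[:,2]>.054)&(q[:,2]<.066)]
    if len(w): (c,wh,a)=cv2.minAreaRect(w[:,:2].astype(np.float32)); print(n,len(w),cv2.minEnclosingCircle(w[:,:2].astype(np.float32)),q[:,2].max())
q=near(.444,.258,.055)
for lo,hi in [(.01,.018),(.03,.045)]:
    w=q[(q[:,2]>lo)&(q[:,2]<hi)]; print("lid",len(w),cv2.minEnclosingCircle(w[:,:2].astype(np.float32)) if len(w) else 0,w[:,2].mean() if len(w) else 0)
def line(x,y,r,lo,hi):
    q=near(x,y,r); w=q[(q[:,2]>lo)&(q[:,2]<hi)]; print(len(w),cv2.minAreaRect(w[:,:2].astype(np.float32)), w[:,:2].mean(0))
line(.511,-.233,.12,.053,.075)   # barrel top
line(.494,-.021,.08,.05,.064)  # saddle tops
line(.63,-.03,.06,.082,.1) # cam block
line(.514,-.228,.14,.01,.02)
```

```text
pot? 111 ((0.6562419533729553, 0.4034469425678253), 0.041063811630010605) 0.06884378614321253
pot?? 108 ((0.5629740953445435, 0.14377424120903015), 0.040147338062524796) 0.0682926141405359
p3 117 ((0.5911896228790283, 0.27360180020332336), 0.040406908839941025) 0.06611376446502089
lid 395 ((0.4454212188720703, 0.2583652138710022), 0.04443034529685974) 0.014565519759526361
lid 45 ((0.4442642033100128, 0.2564122974872589), 0.012048960663378239) 0.03883369204582929
479 ((0.5085019469261169, -0.2273569256067276), (0.16170784831047058, 0.04017491638660431), 11.3402099609375) [ 0.5042 -0.2303]
184 ((0.4998185336589813, -0.022595137357711792), (0.06362681090831757, 0.11320588737726212), 85.089599609375) [ 0.4987 -0.0238]
402 ((0.6306112408638, -0.03395421802997589), (0.060435567051172256, 0.06682387739419937), 84.26242065429688) [ 0.6295 -0.0339]
332 ((0.5105057954788208, -0.21935556828975677), (0.21126680076122284, 0.2057170420885086), 10.78208065032959) [ 0.5147 -0.2304]
```

Top view (800×600): white pot at (248,302), teal look-alike at (187,273), green look-alike at (313,315). The lid is the white disc at (261,375). The barrel is in the tray at (495,337), with its hood at the lower (robot) end. The bench is at (397,340), with the camera block at the top. In the scene view the white pot is at (509,220), teal at (576,202), green at (456,250) and lid at (443,203). I choose the white pot at about (0.591, 0.274) and will check it in one crop.

Run:
```python
from h import *
c=np.load("top.npz")["col"][150:260,100:230]; cv2.imwrite("pics/c.png",cv2.resize(c,None,fx=4,fy=4,interpolation=cv2.INTER_CUBIC))
```

```text
(no output)
```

View pics/c.png

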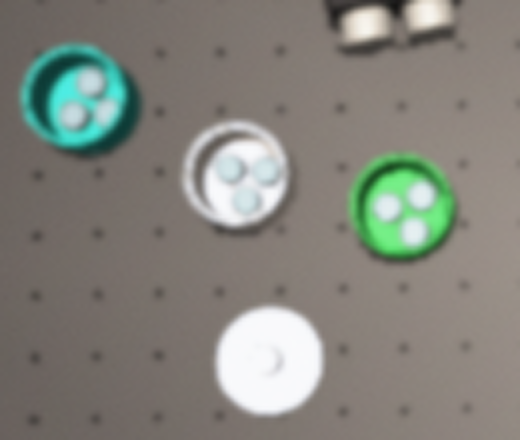

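{"method": "send_rows", "body": {
  "plan": [
    [-27.6, -15.1, 5, 0, 0, 0, -1],
    [-27.6, -15.1, 5, 0, 0, 0, -1],
    [-27.6, -15.1, 5, 0, 0, 0, -1],
    [-27.6, -15.1, 5, 0, 0, 0, -1],
    [-27.6, -15.1, 5, 0, 0, 0, -1],
    [-27.6, -15.1, 5, 0, 0, 0, -1],
    [-27.6, -15.1, 5, 0, 0, 0, -1],
    [-27.6, -15.1, 5, 0, 0, 0, -1],
    [-27.6, -15.1, 5, 0, 0, 0, -1],
    [-27.6, -15.1, 5, 0, 0, 0, -1],
    [-27.6, -15.1, 5, 0, 0, 0, -1],
    [-27.6, -15.1, 5, 0, 0, 0, -1]
  ]
}}

```text
time: 1.75
tcp_pos: [0.4463, 0.2566, 0.1713]
eef_rot: [[-0.94, 0.34, 0.001], [0.34, 0.94, 0.0], [-0.001, 0.001, -1.0]]
ft_force: [0.7, 0.1, -0.4]
gripper_width: 0.0853
grasp_force: 0.0
```

The crop shows the white pot at (237,175), between teal (78,97) and green (402,205), with the lid at (269,360). The choice is confirmed. Next is a closer measurement with the wrist camera.

```bash
cat >> h.py <<'E'
def wrist():
    s=robot.state(); c=read_camera("wrist"); c["state"]=s; return c,cloud(c)
def circ(P,xy,r,lo,hi):
    q=P[(np.hypot(P[...,0]-xy[0],P[...,1]-xy[1])<r)&(P[...,2]>lo)&(P[...,2]<hi)]
    if len(q)<10: return None
    A=q[:,:2].astype(np.float32); return len(q),cv2.minEnclosingCircle(A),A.mean(0),np.median(q[:,2])
E
python3 - <<'E'
from h import *
c,P=wrist(); cv2.imwrite("pics/d.png",c["color"])
print(circ(P,(.445,.257),.06,.010,.018),circ(P,(.445,.257),.03,.033,.043),circ(P,(.591,.2735),.055,.055,.066))
E
```

```text
(5040, ((0.4417012631893158, 0.2566157281398773), 0.04214803874492645), array([0.4395, 0.2573], dtype=float32), np.float64(0.014569898938523493)) (531, ((0.44122594594955444, 0.256723552942276), 0.011836789548397064), array([0.4408, 0.2568], dtype=float32), np.float64(0.0384128473890292)) (1019, ((0.5880157351493835, 0.2745276391506195), 0.040223877876996994), array([0.5834, 0.2727], dtype=float32), np.float64(0.0598080822548218))
```

View pics/d.png

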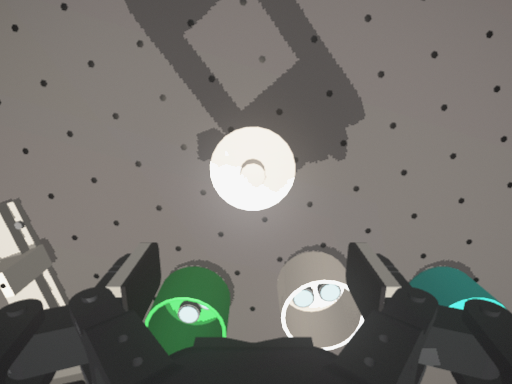

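Wrist view: the lid's knob is at (252,172), the white pot behind it at (322,300), with green at left and teal at right. Wrist and top agree to 3 mm, so I use the mean and descend.

{"method": "send_rows", "body": {
  "plan": [
    [1.5, -0.5, 30, 0, 0, 0, -0.2],
    [1.5, -0.5, 30, 0, 0, 0, -0.2],
    [0, 0, 30, 0, 0, 0, -0.2],
    [0, 0, 30, 0, 0, 0, -0.2],
    [0, 0, 20, 0, 0, 0, -0.2],
    [0, 0, 13, 0, 0, 0, -0.2],
    [0, 0, 0, 0, 0, 0, -0.2],
    [0, 0, 0, 0, 0, 0, 1],
    [0, 0, 0, 0, 0, 0, 1],
    [0, 0, 0, 0, 0, 0, 1],
    [0, 0, 0, 0, 0, 0, 1],
    [0, 0, 0, 0, 0, 0, 1]
  ]
}}

```text
time: 2.8
tcp_pos: [0.4436, 0.2585, 0.0199]
eef_rot: [[-0.94, 0.34, 0.003], [0.34, 0.94, 0.001], [-0.003, 0.002, -1.0]]
ft_force: [-0.7, -0.2, 3.6]
gripper_width: 0.0216
grasp_force: 59.3
```

{"method": "send_rows", "body": {
  "plan": [
    [0, 0, -5, 0, 0, 0, 1],
    [0, 0, -15, 0, 0, 0, 1],
    [0, 0, -30, 0, 0, 0, 1],
    [0, 0, -30, 0, 0, 0, 1],
    [0, 0, -20, 0, 0, 0, 1],
    [0, 0, 0, 0, 0, 0, 1]
  ]
}}

```text
time: 3.3
tcp_pos: [0.4458, 0.2593, 0.1237]
eef_rot: [[-0.94, 0.34, 0.01], [0.34, 0.94, 0.004], [-0.008, 0.007, -1.0]]
ft_force: [0.9, 0.1, 0.5]
gripper_width: 0.0217
grasp_force: 58.9
```

Run:
```python
from h import *
c,P=wrist(); s=c["state"]; cv2.imwrite("pics/e.png",c["color"]); print(s["tcp_pos"],s["gripper_width"],s["ft_force"])
t=s["tcp_pos"]
print(circ(P,t,.06,t[2]-.012,t[2]+.004),circ(P,(.5895,.274),.055,.052,.066))
q=P[(np.hypot(P[...,0]-t[0],P[...,1]-t[1])<.05)&(abs(P[...,2]-t[2]+.006)<.012)]
A=np.c_[q[:,:2],np.ones(len(q))]; print(np.linalg.lstsq(A,q[:,2],rcond=None)[0])
print(finder.landmark_of("wrist","lid")[:1],finder.landmark_of("wrist","pot")[:3])
```

```text
[0.4458 0.2593 0.1237] 0.02166867678454543 [0.8718 0.0515 0.4566]
(12017, ((0.44458693265914917, 0.2586296796798706), 0.0420706532895565), array([0.4331, 0.2628], dtype=float32), np.float64(0.11831745074281302)) (72, ((0.5900185704231262, 0.27156224846839905), 0.03974715620279312), array([0.6083, 0.2869], dtype=float32), np.float64(0.05653442166728527))
[0.0122 0.0022 0.1126]
[{'at': [0.4432, 0.2575, 0.1122], 'conf': 0.86}] [{'at': [0.6551, 0.4001, -0.001], 'conf': 0.68}]
```

View pics/e.png

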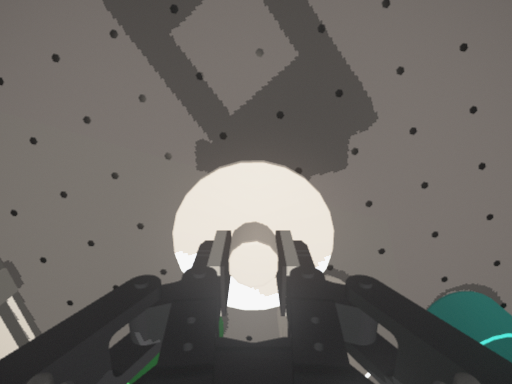

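The lid is held upright, its centre at (252,235) under the fingers. Next I move over the white pot, levelling the tool on the way.

{"method": "send_rows", "body": {
  "plan": [
    [-15, 7, 0, 0.007, 0.008, 0, 1],
    [-25, 12, 0, 0, 0, 0, 1],
    [-30, 14.5, 0, 0, 0, 0, 1],
    [-30, 14.5, 0, 0, 0, 0, 1],
    [-20, 10, 0, 0, 0, 0, 1],
    [-11, 5.5, 0, 0, 0, 0, 1],
    [0, 0, 0, 0, 0, 0, 1],
    [0, 0, 0, 0, 0, 0, 1]
  ]
}}

```text
time: 4.12
tcp_pos: [0.5854, 0.2724, 0.1141]
eef_rot: [[-0.94, 0.34, -0.015], [0.34, 0.94, -0.005], [0.012, -0.01, -1.0]]
ft_force: [-1.7, -0.4, -0.5]
gripper_width: 0.022
grasp_force: 58.9
```

Run:
```python
from h import *
c,P=wrist(); s=c["state"]; print(s["tcp_pos"],s["eef_rot"],s["ft_force"])
t=s["tcp_pos"]
print(circ(P,t,.06,t[2]-.012,t[2]+.004))
p=read_camera("top"); P=cloud(p); print(circ(P,t,.06,t[2]-.012,t[2]+.004),circ(P,t,.055,.05,.066))
p=read_camera("scene"); P=cloud(p); print(circ(P,t,.06,t[2]-.012,t[2]+.004),circ(P,t,.055,.03,.066)); cv2.imwrite("pics/f.png",cv2.resize(p["color"][80:200,230:400],None,fx=4,fy=4))
```

```text
[0.5854 0.2724 0.1141] [[-0.9402  0.3403 -0.015 ]
 [ 0.3404  0.9403 -0.0053]
 [ 0.0123 -0.0101 -0.9999]] [-1.6803 -0.3918 -0.5017]
(12020, ((0.5841326713562012, 0.27197012305259705), 0.04219723120331764), array([0.5726, 0.2759], dtype=float32), np.float64(0.10892006628967049))
(113, ((0.5859364867210388, 0.27123215794563293), 0.04192759841680527), array([0.5911, 0.2509], dtype=float32), np.float64(0.1089901045506814)) (32, ((0.5837174654006958, 0.2534565329551697), 0.03291360288858414), array([0.5806, 0.2424], dtype=float32), np.float64(0.05904997039512373))
(328, ((0.5864500403404236, 0.27192357182502747), 0.043027788400650024), array([0.5924, 0.2634], dtype=float32), np.float64(0.10987652516128642)) (380, ((0.5903644561767578, 0.27381226420402527), 0.04245949536561966), array([0.5966, 0.2666], dtype=float32), np.float64(0.04604779261373275))
```

View pics/f.png

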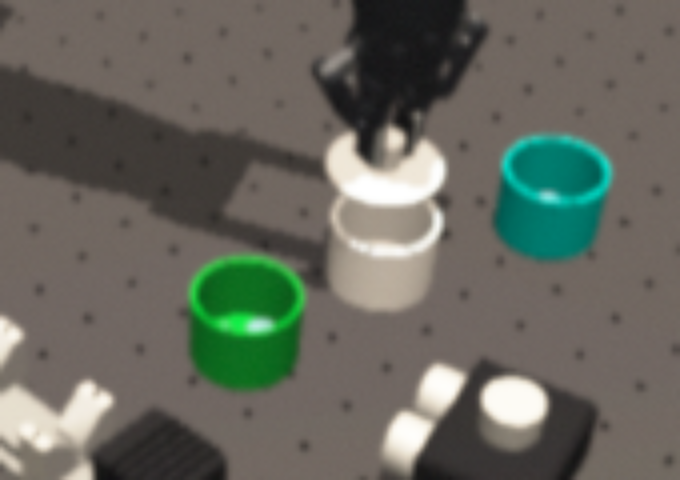

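The lid hovers over the white pot (lid at (385,170), rim at (385,225)) and needs a few mm more in +x and +y. The tilt may still be settling, so I nudge and wait.

{"method": "send_rows", "body": {
  "plan": [
    [-3.6, 3.4, 0, 0, 0, 0, 1],
    [0, 0, 0, 0, 0, 0, 1],
    [0, 0, 0, 0, 0, 0, 1],
    [0, 0, 0, 0, 0, 0, 1]
  ]
}}

```text
time: 4.6
tcp_pos: [0.5914, 0.2752, 0.1172]
eef_rot: [[-0.941, 0.34, -0.01], [0.34, 0.941, -0.004], [0.008, -0.007, -1.0]]
ft_force: [0.8, 0.2, -1.2]
gripper_width: 0.0218
grasp_force: 59.0
```

{"method": "send_rows", "body": {
  "plan": [
    [0.5, -1, 5, -0.007, -0.008, 0, 1],
    [0, 0, 6, 0, 0, 0, 1],
    [0, 0, 6, 0, 0, 0, 1],
    [0, 0, 6, 0, 0, 0, 1],
    [0, 0, 6, 0, 0, 0, 1],
    [0, 0, 4, 0, 0, 0, 1],
    [0, 0, 2, 0, 0, 0, 1],
    [0, 0, 0, 0, 0, 0, 1],
    [0, 0, 0, 0, 0, 0, 1]
  ]
}}

```text
time: 5.35
tcp_pos: [0.5907, 0.2743, 0.0818]
eef_rot: [[-0.94, 0.34, -0.0], [0.34, 0.94, -0.0], [0.0, -0.0, -1.0]]
ft_force: [-0.2, 0.4, -1.6]
gripper_width: 0.0221
grasp_force: 58.9
```

Run:
```python
from h import *
s=robot.state(); print(s["tcp_pos"],s["eef_rot"],s["ft_force"])
t=s["tcp_pos"]
for n in("top","scene"):
    P=cloud(read_camera(n)); print(circ(P,t,.06,t[2]-.012,t[2]+.004),circ(P,t,.055,.025,.061))
```

```text
[0.5907 0.2743 0.0818] [[-0.9405  0.3399 -0.0001]
 [ 0.3399  0.9405 -0.    ]
 [ 0.0001 -0.     -1.    ]] [-0.2118  0.3801 -1.6203]
(99, ((0.5918262600898743, 0.27297988533973694), 0.04204443097114563), array([0.5981, 0.2526], dtype=float32), np.float64(0.07663695399576943)) (36, ((0.5810939073562622, 0.24897797405719757), 0.02949773706495762), array([0.5734, 0.2427], dtype=float32), np.float64(0.04266370139195187))
(326, ((0.5934417843818665, 0.2745775282382965), 0.044059183448553085), array([0.5989, 0.2651], dtype=float32), np.float64(0.07715762451738543)) (264, ((0.5927357077598572, 0.2713218331336975), 0.039967119693756104), array([0.6067, 0.2502], dtype=float32), np.float64(0.0437169787941085))
```

{"method": "send_rows", "body": {
  "plan": [
    [0, 0, 2, 0, 0, 0, 1],
    [0, 0, 2, 0, 0, 0, 1],
    [0, 0, 2, 0, 0, 0, 1],
    [0, 0, 2, 0, 0, 0, 1],
    [0, 0, 1, 0, 0, 0, 1],
    [0, 0, 1, 0, 0, 0, 1],
    [0, 0, 0, 0, 0, 0, 1],
    [0, 0, 0, 0, 0, 0, 1],
    [0, 0, 0, 0, 0, 0, 1]
  ]
}}

```text
time: 6.2
tcp_pos: [0.5907, 0.2743, 0.072]
eef_rot: [[-0.94, 0.34, 0.0], [0.34, 0.94, 0.0], [-0.0, 0.0, -1.0]]
ft_force: [0.4, 0.1, -1.0]
gripper_width: 0.0218
grasp_force: 59.0
```

{"method": "send_rows", "body": {
  "plan": [
    [0, 0, 0.7, 0, 0, 0, 1],
    [0, 0, 0.7, 0, 0, 0, 1],
    [0, 0, 0, 0, 0, 0, 1],
    [0, 0, 0, 0, 0, 0, 1]
  ]
}}

```text
time: 6.53
tcp_pos: [0.5908, 0.2743, 0.0719]
eef_rot: [[-0.941, 0.34, 0.0], [0.34, 0.941, -0.0], [-0.0, 0.0, -1.0]]
ft_force: [-3.5, -1.3, 6.4]
gripper_width: 0.0213
grasp_force: 59.6
```

The lid is on the rim (6 N contact). I release it and rise.

{"method": "send_rows", "body": {
  "plan": [
    [0, 0, 0, 0, 0, 0, 0.2],
    [0, 0, 0, 0, 0, 0, -0.2],
    [0, 0, 0, 0, 0, 0, -0.3],
    [0, 0, 0, 0, 0, 0, -0.3],
    [0, 0, -10, 0, 0, 0, -0.3],
    [0, 0, -20, 0, 0, 0, -0.3],
    [0, 0, -30, 0, 0, 0, -0.3],
    [0, 0, -35, 0, 0, 0, -0.3],
    [0, 0, -35, 0, 0, 0, -0.3],
    [0, 0, 0, 0, 0, 0, -0.3]
  ]
}}

```text
time: 7.37
tcp_pos: [0.5958, 0.276, 0.2113]
eef_rot: [[-0.94, 0.34, 0.017], [0.34, 0.941, 0.005], [-0.014, 0.011, -1.0]]
ft_force: [2.4, 1.0, 2.0]
gripper_width: 0.0558
grasp_force: 0.0
```

Run:
```python
from h import *
s=robot.state(); print(s["tcp_pos"],s["gripper_width"])
for n in("top","scene"):
    P=cloud(read_camera(n)); o=(.5915,.2737)
    print(circ(P,o,.06,.062,.071),circ(P,o,.055,.02,.056))
    q=P[(np.hypot(P[...,0]-o[0],P[...,1]-o[1])<.04)&(abs(P[...,2]-.0665)<.007)]
    A=np.c_[q[:,:2],np.ones(len(q))]; print(np.linalg.lstsq(A,q[:,2],rcond=None)[0])
```

```text
[0.5958 0.276  0.2113] 0.055783189198752366
(247, ((0.5917308330535889, 0.2713770270347595), 0.04160110279917717), array([0.5837, 0.2606], dtype=float32), np.float64(0.06664682553354914)) (50, ((0.5798904895782471, 0.26117780804634094), 0.03628645837306976), array([0.5713, 0.2477], dtype=float32), np.float64(0.034385367614122794))
[0.0044 0.0078 0.0625]
(351, ((0.5919134616851807, 0.275270938873291), 0.04413041099905968), array([0.5952, 0.2695], dtype=float32), np.float64(0.0669889957639605)) (244, ((0.5931817889213562, 0.27005818486213684), 0.040197283029556274), array([0.6061, 0.2495], dtype=float32), np.float64(0.037759879708803554))
[-0.0086  0.0137  0.0685]
```

The lid is seated (flange top 66.7 mm up, level, centred). Now over to the barrel.

{"method": "send_rows", "body": {
  "plan": [
    [-4, -20, 0, 0, 0, 0, -0.3],
    [-7, -35, 0, 0, 0, 0, -0.3],
    [-8, -40, 0, 0, 0, 0, -0.3],
    [-8, -40, 0, 0, 0, 0, -0.3],
    [-8, -40, 0, 0, 0, 0, -0.3],
    [-8, -40, 0, 0, 0, 0, -0.3],
    [-8, -40, 0, 0, 0, 0, -0.3],
    [-8, -40, 0, 0, 0, 0, -0.3],
    [-8, -40, 0, 0, 0, 0, -0.3],
    [-8, -40, 0, 0, 0, 0, -0.3],
    [-8, -40, 0, 0, 0, 0, -0.3],
    [-7, -35, 0, 0, 0, 0, -0.3]
  ]
}}

```text
time: 8.47
tcp_pos: [0.5205, -0.1815, 0.199]
eef_rot: [[-0.94, 0.341, -0.003], [0.341, 0.94, 0.001], [0.003, 0.0, -1.0]]
ft_force: [0.0, 0.0, 0.3]
gripper_width: 0.0555
grasp_force: 0.0
```

{"method": "send_rows", "body": {
  "plan": [
    [-5, -25, 0, 0, 0, 0, -0.3],
    [-4, -20, 0, 0, 0, 0, -0.3],
    [0, 0, 0, 0, 0, -0.109, -0.3],
    [0, 0, 0, 0, 0, -0.109, -0.3],
    [0, 0, 0, 0, 0, -0.109, -0.3],
    [0, 0, 0, 0, 0, -0.109, -0.3],
    [0, 0, 0, 0, 0, -0.109, -0.3],
    [0, 0, 0, 0, 0, 0, -0.3],
    [0, 0, 0, 0, 0, 0, -0.3],
    [0, 0, 0, 0, 0, 0, -0.3],
    [0, 0, 0, 0, 0, 0, -0.3]
  ]
}}

```text
time: 9.38
tcp_pos: [0.5152, -0.2247, 0.2]
eef_rot: [[-0.981, -0.195, -0.001], [-0.195, 0.981, 0.001], [0.001, 0.001, -1.0]]
ft_force: [-0.5, 0.3, -0.1]
gripper_width: 0.0555
grasp_force: 0.0
```

Run:
```python
from h import *
c,P=wrist(); s=c["state"]; print(s["time"],s["tcp_pos"],s["eef_rot"]); cv2.imwrite("pics/g.png",c["color"])
o=(.514,-.227)
def rect(P,o,r,lo,hi):
    q=P[(np.hypot(P[...,0]-o[0],P[...,1]-o[1])<r)&(P[...,2]>lo)&(P[...,2]<hi)]; print(len(q),cv2.minAreaRect(q[:,:2].astype(np.float32)) if len(q)>5 else 0)
rect(P,o,.11,.05,.075); rect(P,o,.028,.055,.075)
q=P[(np.hypot(P[...,0]-o[0],P[...,1]-o[1])<.065)&(P[...,2]>.058)&(P[...,2]<.0625)]  # tube crest
m=q[:,:2].mean(0); v=np.linalg.svd(q[:,:2]-m,full_matrices=False)[2][0]; print("crest",m,np.arctan2(v[1],v[0]),len(q))
for n in "barrel barrel_hood barrel_rear".split(): print(n,finder.landmark_of("wrist",n)[:1])
T=cloud(read_camera("top")); rect(T,(.5,-.024),.08,.055,.066); rect(T,(.63,-.033),.06,.083,.1); rect(T,(.39,-.015),.1,.012,.026)
for n in "bench seat camera_mouth".split(): print(n,finder.landmark_of("top",n)[:1])
rect(P,(.5,-.024),.08,.055,.066)
```

```text
9.3833 [ 0.5152 -0.2247  0.2   ] [[-0.9807 -0.1955 -0.0009]
 [-0.1955  0.9807  0.0005]
 [ 0.0007  0.0007 -1.    ]]
5804 ((0.5072739720344543, -0.23091401159763336), (0.1622423529624939, 0.0409398078918457), 8.853106498718262)
1526 ((0.5144382119178772, -0.22971880435943604), (0.05588997155427933, 0.0264402125030756), 9.743109703063965)
crest [ 0.5101 -0.2303] 0.15930407248499465 2826
barrel [{'at': [0.5124, -0.2257, 0.0426], 'conf': 0.77}]
barrel_hood [{'at': [0.4276, -0.2415, 0.0474], 'conf': 0.68}]
barrel_rear [{'at': [0.5889, -0.2185, 0.0463], 'conf': 0.75}]
156 ((0.4998781681060791, -0.022412478923797607), (0.06369545310735703, 0.11290505528450012), 84.81816864013672)
403 ((0.6301372647285461, -0.03386470675468445), (0.06019175052642822, 0.06647265702486038), 84.74198150634766)
290 ((0.4392157793045044, -0.01957036554813385), (0.06767413020133972, 0.09640826284885406), 88.07032012939453)
bench [{'at': [0.4947, -0.0192, 0.003], 'conf': 0.82}]
seat [{'at': [0.4975, -0.0215, 0.064], 'conf': 0.71}]
camera_mouth [{'at': [0.5935, -0.028, 0.0615], 'conf': 0.88}]
1602 ((0.49778422713279724, -0.022376079112291336), (0.06612877547740936, 0.11411205679178238), 84.90763092041016)
```

View pics/g.png

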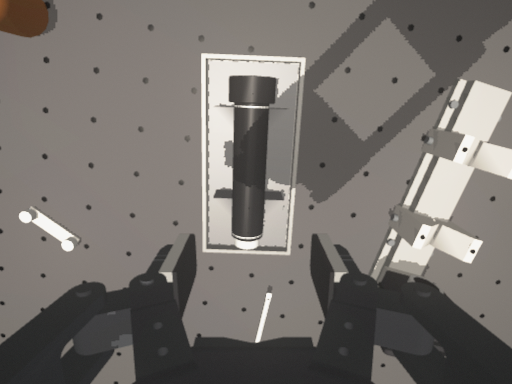

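Wrist view: the barrel lies in the tray at (250,160), hood at top (252,90) towards the robot, rear mount at (246,240). The bench is at right. Yaw is about 9.3°, so I descend between the rests and grip.

{"method": "send_rows", "body": {
  "plan": [
    [2, -3, 10, 0, 0, 0.035, -0.3],
    [0, 0, 25, 0, 0, 0, -0.3],
    [0, 0, 35, 0, 0, 0, -0.3],
    [0, 0, 35, 0, 0, 0, -0.3],
    [0, 0, 30, 0, 0, 0, -0.3],
    [0, 0, 20, 0, 0, 0, -0.3],
    [0, 0, 12, 0, 0, 0, -0.3],
    [0, 0, 7, 0, 0, 0, -0.3],
    [0, 0, 0, 0, 0, 0, -0.3],
    [0, 0, 0, 0, 0, 0, -0.3]
  ]
}}

```text
time: 10.62
tcp_pos: [0.515, -0.2288, 0.0275]
eef_rot: [[-0.987, -0.162, 0.002], [-0.162, 0.987, -0.001], [-0.001, -0.001, -1.0]]
ft_force: [-0.3, 0.2, 0.4]
gripper_width: 0.0555
grasp_force: 0.0
```

{"method": "send_rows", "body": {
  "plan": [
    [0, 0, 0, 0, 0, 0, 0.1],
    [0, 0, 0, 0, 0, 0, 0.3],
    [0, 0, 0, 0, 0, 0, 1],
    [0, 0, 0, 0, 0, 0, 1],
    [0, 0, 0, 0, 0, 0, 1],
    [0, 0, 0, 0, 0, 0, 1]
  ]
}}

```text
time: 11.12
tcp_pos: [0.5155, -0.2288, 0.0287]
eef_rot: [[-0.987, -0.162, 0.003], [-0.162, 0.987, -0.001], [-0.003, -0.002, -1.0]]
ft_force: [-0.7, 1.7, 5.8]
gripper_width: 0.0299
grasp_force: 59.1
```

{"method": "send_rows", "body": {
  "plan": [
    [0, 0, -5, 0, 0, 0, 1],
    [0, 0, -15, 0, 0, 0, 1],
    [0, 0, -30, 0, 0, 0, 1],
    [0, 0, -30, 0, 0, 0, 1],
    [0, 0, -25, 0, 0, 0, 1],
    [0, 0, -10, 0, 0, 0, 1],
    [-1, 13, 0, 0, 0, 0, 1],
    [-2, 22, 0, 0, 0, 0, 1],
    [-2.6, 30, 0, 0, 0, 0, 1],
    [-3, 34, 0, 0, 0, 0, 1],
    [-3, 34, 0, 0, 0, 0, 1],
    [-2.6, 31, 0, 0, 0, 0, 1]
  ]
}}

```text
time: 12.12
tcp_pos: [0.4988, -0.0611, 0.1389]
eef_rot: [[-0.987, -0.162, -0.005], [-0.162, 0.987, 0.002], [0.004, 0.003, -1.0]]
ft_force: [0.2, -0.0, -2.1]
gripper_width: 0.0303
grasp_force: 59.6
```

{"method": "send_rows", "body": {
  "plan": [
    [-2, 25, 0, 0, 0, 0, 1],
    [-1.4, 17, 0, 0, 0, 0, 1],
    [0, 0, 0, 0, 0, 0.063, 1],
    [0, 0, 0, 0, 0, 0.063, 1],
    [0, 0, 0, 0, 0, 0.063, 1],
    [0, 0, 0, 0, 0, 0.063, 1],
    [0, 0, 0, 0, 0, 0, 1],
    [0, 0, 0, 0, 0, 0, 1],
    [0, 0, 0, 0, 0, 0, 1],
    [0, 0, 0, 0, 0, 0, 1]
  ]
}}

```text
time: 12.95
tcp_pos: [0.4974, -0.0219, 0.1408]
eef_rot: [[-0.996, 0.088, -0.001], [0.088, 0.996, 0.0], [0.001, 0.0, -1.0]]
ft_force: [0.4, 0.7, -2.1]
gripper_width: 0.0301
grasp_force: 59.7
```

```bash
cat > m.py <<'E'
from h import *
def rect(P,o,r,lo,hi):
    q=P[(np.hypot(P[...,0]-o[0],P[...,1]-o[1])<r)&(P[...,2]>lo)&(P[...,2]<hi)]; print(len(q),cv2.minAreaRect(q[:,:2].astype(np.float32)) if len(q)>5 else 0)
def meas():
    c,P=wrist(); s=c["state"]; t=s["tcp_pos"]; print(s["time"],t,s["eef_rot"],s["ft_force"],s["gripper_width"])
    cv2.imwrite("pics/w.png",c["color"]); z=t[2]+.019
    o=(t[0]-.01,t[1])
    q=P[(abs(P[...,1]-t[1])<.03)&(P[...,0]<t[0]+.1)&(P[...,0]>t[0]-.12)&(P[...,2]>z-.0)&(P[...,2]<z+.03)]
    print("wrist all x",np.percentile(q[:,0],[.5,99.5]))
    for n,P in(("top",cloud(read_camera("top"))),("scene",cloud(read_camera("scene")))):
        e=P[(abs(P[...,1]-t[1])<.035)&(abs(P[...,2]-z)<.027)&(abs(P[...,0]-t[0])<.13)]
        print(n,len(e),e[:,0].min(),e[:,0].max())
        for lo,hi in((-.11,-.07),(-.055,-.02),(.02,.06)):
            k=e[(e[:,0]-t[0]>lo)&(e[:,0]-t[0]<hi)]; print(lo,len(k),k[:,1].min() if len(k) else 0,k[:,1].max() if len(k) else 0,k[:,2].max() if len(k) else 0)
    for cam in("wrist","top","scene"):
        for n in("barrel_hood","barrel_rear","seat","camera_mouth"): print(cam,n,[np.round(d["at"],4) for d in finder.landmark_of(cam,n)[:1]])
E
python3 -c "
from m import *
meas()"
```

```text
12.95 [ 0.4974 -0.0219  0.1408] [[-0.9961  0.0877 -0.0013]
 [ 0.0877  0.9961  0.0003]
 [ 0.0013  0.0002 -1.    ]] [ 0.3667  0.7071 -2.0633] 0.03014441029799513
wrist all x [0.4085 0.5249]
top 246 0.40944275454713214 0.4704389191307068
-0.11 83 -0.03724099431665797 0.003451491539163829 0.18397152365928793
-0.055 100 -0.035401916881006426 -0.002988565364310415 0.179783729114258
0.02 0 0 0 0
scene 587 0.4080150713648746 0.5753421595833551
-0.11 65 -0.03513335225429282 0.0008662439755217143 0.18175336449345036
-0.055 3 -0.02593669548124966 -0.0171579330766368 0.1729408155899774
0.02 172 -0.04271951636451685 -0.012708183093557496 0.17735127419100646
wrist barrel_hood [array([ 0.4122, -0.0142,  0.1614])]
wrist barrel_rear [array([ 0.5111, -0.2314, -0.0025])]
wrist seat []
wrist camera_mouth []
top barrel_hood [array([ 0.4078, -0.0127,  0.1567])]
top barrel_rear []
top seat [array([ 0.4957, -0.0246,  0.0626])]
top camera_mouth [array([ 0.594 , -0.0247,  0.0609])]
scene barrel_hood [array([ 0.4114, -0.0103,  0.1551])]
scene barrel_rear [array([ 0.5695, -0.0303,  0.1559])]
scene seat [array([ 0.4993, -0.0207,  0.0609])]
scene camera_mouth [array([ 0.5901, -0.0303,  0.0591])]
```

View pics/w.png

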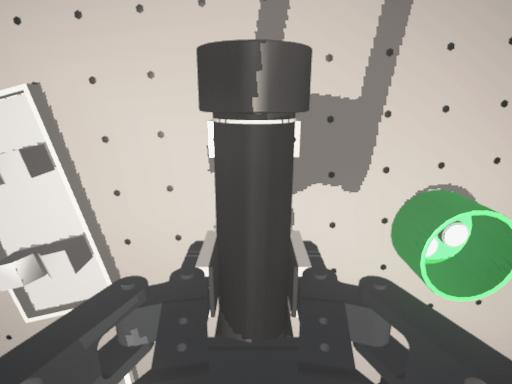

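The barrel is held along the V, hood at the top (255,75) towards the robot. I lower it with a 1.5 mm shift towards the camera.

{"method": "send_rows", "body": {
  "plan": [
    [-1.5, 0, 8, 0, 0, 0, 1],
    [0, 0, 15, 0, 0, 0, 1],
    [0, 0, 18, 0, 0, 0, 1],
    [0, 0, 15, 0, 0, 0, 1],
    [0, 0, 12, 0, 0, 0, 1],
    [0, 0, 8, 0, 0, 0, 1],
    [0, 0, 4, 0, 0, 0, 1],
    [0, 0, 2, 0, 0, 0, 1],
    [0, 0, 0, 0, 0, 0, 1],
    [0, 0, 0, 0, 0, 0, 1],
    [0, 0, 0, 0, 0, 0, 1]
  ]
}}

```text
time: 14.62
tcp_pos: [0.5003, -0.0225, 0.0603]
eef_rot: [[-0.996, 0.089, 0.002], [0.089, 0.996, -0.0], [-0.002, -0.0, -1.0]]
ft_force: [0.2, 0.5, -1.4]
gripper_width: 0.0303
grasp_force: 59.6
```

{"method": "send_rows", "body": {
  "plan": [
    [0, 0, 2, 0, 0, 0, 1],
    [0, 0, 2, 0, 0, 0, 1],
    [0, 0, 2, 0, 0, 0, 1],
    [0, 0, 2, 0, 0, 0, 1],
    [0, 0, 1.5, 0, 0, 0, 1],
    [0, 0, 1, 0, 0, 0, 1],
    [0, 0, 0, 0, 0, 0, 1],
    [0, 0, 0, 0, 0, 0, 1]
  ]
}}

```text
time: 15.28
tcp_pos: [0.4995, -0.0223, 0.0489]
eef_rot: [[-0.996, 0.089, -0.0], [0.089, 0.996, 0.0], [0.0, 0.0, -1.0]]
ft_force: [-0.1, 0.0, -1.0]
gripper_width: 0.0301
grasp_force: 59.6
```

{"method": "send_rows", "body": {
  "plan": [
    [0, 0, 1, 0, 0, 0, 1],
    [0, 0, 1, 0, 0, 0, 1],
    [0, 0, 1, 0, 0, 0, 1],
    [0, 0, 1, 0, 0, 0, 1],
    [0, 0, 0, 0, 0, 0, 1],
    [0, 0, 0, 0, 0, 0, 1],
    [0, 0, 0, 0, 0, 0, 1]
  ]
}}

```text
time: 15.87
tcp_pos: [0.4995, -0.0223, 0.045]
eef_rot: [[-0.996, 0.089, -0.0], [0.089, 0.996, -0.0], [0.0, -0.0, -1.0]]
ft_force: [0.3, -1.1, -1.7]
gripper_width: 0.03
grasp_force: 59.6
```

{"method": "send_rows", "body": {
  "plan": [
    [0, 0, 0.7, 0, 0, 0, 1],
    [0, 0, 0.7, 0, 0, 0, 1],
    [0, 0, 0, 0, 0, 0, 1],
    [0, 0, 0, 0, 0, 0, 1],
    [0, 0, 0, 0, 0, 0, 1]
  ]
}}

```text
time: 16.28
tcp_pos: [0.5, -0.0219, 0.0441]
eef_rot: [[-0.996, 0.089, 0.001], [0.089, 0.996, 0.001], [-0.001, 0.001, -1.0]]
ft_force: [-0.8, 2.8, 3.1]
gripper_width: 0.0301
grasp_force: 60.1
```

{"method": "send_rows", "body": {
  "plan": [
    [0, 0.7, 0.3, 0, 0, 0, 1],
    [0, 0, 0.5, 0, 0, 0, 1],
    [0, 0, 0, 0, 0, 0, 1],
    [0, 0, 0, 0, 0, 0, 1],
    [0, 0, 0, 0, 0, 0, 1]
  ]
}}

```text
time: 16.7
tcp_pos: [0.5001, -0.0216, 0.0437]
eef_rot: [[-0.996, 0.088, 0.001], [0.088, 0.996, -0.0], [-0.001, -0.0, -1.0]]
ft_force: [-1.4, 2.1, 6.4]
gripper_width: 0.0301
grasp_force: 60.6
```

{"method": "send_rows", "body": {
  "plan": [
    [0, 0.4, 0.4, 0, 0, 0, 1],
    [0, 0, 0.4, 0, 0, 0, 1],
    [0, 0, 0, 0, 0, 0, 1],
    [0, 0, 0, 0, 0, 0, 1],
    [0, 0, 0, 0, 0, 0, 1],
    [0, 0, 0, 0, 0, 0, 1]
  ]
}}

```text
time: 17.2
tcp_pos: [0.5002, -0.0215, 0.0436]
eef_rot: [[-0.996, 0.088, 0.001], [0.088, 0.996, -0.001], [-0.001, -0.001, -1.0]]
ft_force: [-4.0, 2.0, 12.7]
gripper_width: 0.0302
grasp_force: 61.0
```

{"method": "send_rows", "body": {
  "plan": [
    [0, 0.2, 0.3, 0, 0, 0, 1],
    [0, 0, 0, 0, 0, 0, 1],
    [0, 0, 0, 0, 0, 0, 1],
    [0, 0, 0, 0, 0, 0, 1],
    [0, 0, 0, 0, 0, 0, 1],
    [0, 0, 0, 0, 0, 0, 1]
  ]
}}

```text
time: 17.7
tcp_pos: [0.5002, -0.0215, 0.0436]
eef_rot: [[-0.996, 0.088, 0.0], [0.088, 0.996, -0.001], [-0.001, -0.001, -1.0]]
ft_force: [-4.3, 1.7, 13.1]
gripper_width: 0.0301
grasp_force: 61.2
```

Run:
```python
from m import *
meas()
p=read_camera("scene"); cv2.imwrite("pics/z.png",cv2.resize(p["color"][110:270,120:340],None,fx=3.5,fy=3.5))
```

```text
17.7 [ 0.5002 -0.0215  0.0436] [[-0.9961  0.0878  0.0005]
 [ 0.0878  0.9961 -0.0013]
 [-0.0006 -0.0012 -1.    ]] [-4.2706  1.6701 13.0552] 0.030142168194619345
wrist all x [0.4112 0.5274]
top 405 0.4127772619205937 0.6297787394224632
-0.11 75 -0.036062485161782995 0.00452645518655303 0.08421526326227341
-0.055 162 -0.05005022522115345 0.013279367656517417 0.08191499027479122
0.02 0 0 0 0
scene 798 0.4118428222013718 0.6293795101773224
-0.11 67 -0.03412998825623421 -5.186164765746104e-05 0.08381308728956391
-0.055 67 -0.05070405921795237 0.010198880478416815 0.0746871633511238
0.02 302 -0.05648351605662773 0.00888841028705073 0.08048172147701547
wrist barrel_hood [array([ 0.4132, -0.0132,  0.0639])]
wrist barrel_rear []
wrist seat []
wrist camera_mouth []
top barrel_hood [array([ 0.4116, -0.0127,  0.0554])]
top barrel_rear []
top seat [array([ 0.5008, -0.0196,  0.0655])]
top camera_mouth [array([ 0.5943, -0.0257,  0.0588])]
scene barrel_hood [array([ 0.4119, -0.0116,  0.0604])]
scene barrel_rear [array([ 0.5705, -0.0279,  0.0575])]
scene seat [array([ 0.4966, -0.0222,  0.059 ])]
scene camera_mouth [array([ 0.5949, -0.0293,  0.063 ])]
```

View pics/z.png

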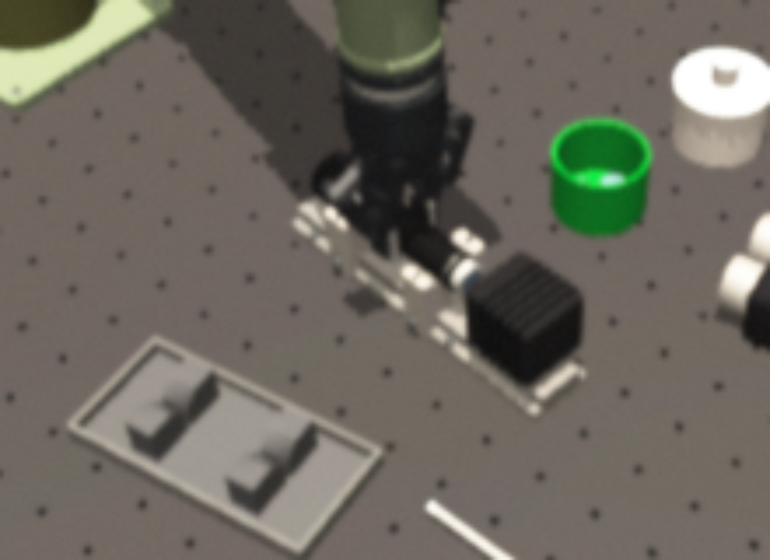

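The picture shows the barrel seated in the saddles at (415,240), hood towards the robot and away from the camera block. The lid is on the white pot at (720,90). I measure about 13 N down, plus the barrel's weight, so I hand it in.

```bash
python3 -c "
from bench import robot
print(robot.close_job())"
```

```text
the job is handed in; nothing more can be done
None
```

The job is handed in, with no verdict returned: the lid sits level on the white pot and is let go, and the barrel is still held in both V saddles, hood away from the camera, pressed down with about 15 N.

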